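# Ready the spring-ram nutcracker for the next walnut

## Robot

A 6-joint arm with a two-finger parallel gripper is mounted at the origin on the work surface. World frame = base frame: x ahead of the robot, y to its left, z up, the work surface at z = 0. Lengths are in m, angles in rad, forces in N, time in s.
With the tool pointing down it reaches from about 0.3 to 0.75 m from the base axis. Payload 8.5 kg.
Tool frame: the origin (TCP) lies between the finger pads; the fingertips stand 14 mm ahead of it and the grasp point (between the pads) lies 5 mm behind it; z points along the fingers, x is the direction in which the jaws open and shut, and the axes are right-handed (so a half turn about z gives the same grasp; the last joint's range is limited). The gripper opens to 88 mm and grips with 3 to 60 N. Pads are 18 mm wide; open, the fingers measure 123 mm over their backs; the gripper's body (75 mm by 187 mm) begins 45 mm behind the grasp point.
Start: joints at [-1.436, 0.381, 1.297, -0, 1.464, -0.215], TCP at [0.188, -0.517, 0.253] pointing down, gripper open.
Joint ranges: [-3.11, 3.11], [-0.89, 2.33], [0.22, 2.48], [-1.42, 4.56], [0.17, 2.85], [-2.88, 2.88]. Speed limits (rad/s): [2.39, 2.39, 3.14, 3.14, 3.14, 3.14].

## Interface

Orientations are given as a unit quaternion [x, y, z, w].
In Python, from cell import ctrl, cams, order gives the robot as it stands.
- The arm moves only by the tool servo_tool, never from a script. Its argument "motion" is text: rows parted by semicolons, each of 7 numbers parted by spaces: the shift along the tool's x, y, z normalised to -1 to 1, where 1 is 0.2 m, then the turn, a rotation vector about the tool's x, y, z normalised to -1 to 1, where 1 is 45 degrees, then the finger opening in mm, from 0 to 88.1. In form: x y z wx wy wz grip; .... A call has 1 to 5 rows; each row is the pose to reach, as a shift and turn from the pose measured when the call began, along the tool's axes at that moment; what a row does not reach only later rows make up. A row lasts 1/12 s, in which the tool goes at most 41.7 mm and 7.16 degrees, less where a joint would pass 70% of its speed; a pose out of reach is approached as far as the arm can. A call with a number of a shift or a turn outside -1 to 1 is refused whole. A call with a gripper value outside its range is refused whole. The fingers move at their own pace and stop on an object; "force" is the grip in N (left out, the last holds). Time passes only in rows, so rows that repeat a pose let the fingers close. It gives the time, the measured TCP pose, the force and the opening at its end, in the units of the state.
- ctrl.state(): the state, without advancing time (a new reading comes with each control period).
- cams.read_camera(name): name is "side" or "top" or "wrist"; returns the picture (384x512x3 uint8, red, green, blue); there is no depth.
- cams.camera_info(name): a dict with "camera_matrix" (3x3 intrinsics, pixels), "camera_from_world" (4x4, takes a point from world to camera coordinates); the wrist camera has in their place "tool_from_camera" (4x4, takes a point from camera to tool coordinates, whose origin is the TCP and whose axes are the tool frame's). Camera axes: x right, y down, z forward; pixel columns grow to the right and rows downward; lengths in m; the calibration is good to about 2 mm. A picture is of the moment at which its call begins: read the wrist's pose just before it. camera_info takes no time and is no camera call.
- order.finish_job(): hands the job in, once; it reports no verdict.
The state is a dict: "clock": time; "q": joint angles; "joint_velocities": joint speeds; "effort": joint torques, N m; "tool_pos": TCP position; "tool_rot": TCP orientation; "ft_force": force on the tool from outside, world axes, zero at the start; "wrist_torque": the same for the moment, N m; "opening": finger opening in m.
Only numpy, scipy, OpenCV 4.12 (cv2) and the standard library are available. Lean on these libraries where they do the work, as an engineer would, in place of code of your own. Each camera call takes 0.05 s, during which the arm holds its last target.

## Task

Get the nutcracker ready for the next walnut: first clear the two shell halves off its wooden board into the steel scrap bowl. Then take the ram by its black knob and draw it straight back, without wrenching it in its bore, just until the end of the barrel stands within the red band on the rod (part of the band showing, part still inside), and finish while still gripping and holding it there against its spring, so that I can set the nut in. Leave the jar, cups, timer and walnut bowl alone, and the scrap bowl where it stands.

Things in the scene. Friction and masses are not known exactly. Their poses are not given: they have to be found in the camera images.
- cracker: nutcracker, fixed to the counter: wooden board 300 x 180 mm, top 22 mm above the counter, with a dark green iron barrel and, in line beyond it, an anvil post (x +105 to +135 mm, 44 mm wide, top 92 mm above the counter). Origin on the counter under the board's centre; x along the barrel towards the anvil (the ram is drawn to -x), y across the board towards the bare side, z up
- bore_mouth (a point): centre of the brass-bushed hole in the barrel's rear end face, where the knob end of the rod comes out; 72 mm above the counter, axes as the cracker's. The barrel runs 131 mm from here to +x along the line y = -55 mm of the cracker; it is 44 mm wide, top 94 mm above the counter
- board_mid (a point): top of the board (22 mm above the counter), middle of the flat bare part (y -20 to +90 mm of the cracker) where the shell halves lie
- ram_knob (a point): centre of the black plastic knob on the ram's rear end, on the rod's axis: a cylinder along that axis, diameter 30 mm, 28 mm long (14 mm to either side of this point), then a flange of diameter 37 mm, 6 mm long, at its rear. With the ram home the knob's front is 20 mm behind the barrel. Below it is the board's end (top 22 mm) or the counter
- ram_band (a point): middle of the red band, 14 mm long, round the rod, on its axis; 36 mm inside the barrel when the ram is home. The job is to bring this point level with bore_mouth along the barrel (half the band showing)
- shell_a_mid (a point): centre, half-way up, of a brown half walnut shell lying dome up on the board: round, diameter 36 mm, 20 mm high, straight-sided below 9 mm, about 12 g
- shell_b_mid (a point): the same of the other half shell, its like; the two lie at least 70 mm apart
- scrap_bowl: loose steel bowl for shells, 0.45 kg, open at the top, rim radius 72 mm, 58 mm high; origin at the centre of its underside
- scrap_bowl_in (a point): centre of the scrap bowl's inner floor
- ram: the ram: loose level steel rod, diameter 16 mm, 0.3 to 0.6 kg, in the barrel with 0.75 mm play all round; origin on its axis 160 mm ahead of the knob's centre, x along the rod to the anvil; it may turn about x. A spring in the barrel pulls it home: about 6 N at first, 10 N at the red band; let go, it goes home. It meets its stop at 52 mm of draw
- shell_a: the half shell a, origin at the centre of its underside
- shell_b: the half shell b, origin at the centre of its underside
- cookie_jar: closed glass cookie jar on the turntable, diameter 116 mm, 194 mm high; origin under its centre (30 mm above the counter)
- snack_cup_a: white lidded snack cup on the turntable, diameter 79 mm, 85 mm high; origin under its centre
- snack_cup_b: the other white lidded snack cup, the same
- spoon_cup: stainless cup of spoons on the turntable, diameter 80 mm, 186 mm high over the spoons; origin under its centre
- timer: red plastic kitchen timer with a turning knob, diameter 72 mm, 61 mm high, on the counter; origin under its centre
- walnut_bowl: blue bowl of whole walnuts, diameter 156 mm, 84 mm high over the nuts; origin under its centre

How it is judged:
On the way, in this order (a step that is already met when the one before it is completed fails the run):
1. both shell halves lie let go in the scrap bowl, the ram still home (horizontal distance between each of shell_a_mid, shell_b_mid and scrap_bowl_in below 0.062 m and z of shell_a_mid in the frame of scrap_bowl between 0.003 and 0.058 m and linear speed of each of shell_a, shell_b below 0.03 m/s and contact force between each of shell_a, shell_b and the fingers below 0.1 N and z of shell_b_mid in the frame of scrap_bowl between 0.003 and 0.058 m and distance between ram_band and bore_mouth below 0.045 m and x of ram_band in the frame of bore_mouth above 0.025 m), for 0.2 s.
2. the ram is drawn to its red band and held (x of ram_band in the frame of bore_mouth between -0.007 and 0.007 m and contact force between ram and the fingers above 3 N and angle between the x axis of ram and the x axis of cracker, either way round below 0.035 rad and linear speed of ram below 0.01 m/s), for 0.3 s.
At the end, for the whole second after the job is handed in: Both shell halves lie at rest in the scrap bowl (within 62 mm of its centre, below its rim) and the gripper holds the ram (over 3 N on the fingers) still and in line with the barrel, the middle of the red band within 7 mm of the barrel's mouth along the barrel (all of step 2 and horizontal distance between each of shell_a_mid, shell_b_mid and scrap_bowl_in below 0.062 m and z of shell_a_mid in the frame of scrap_bowl between 0.003 and 0.058 m and linear speed of each of shell_a, shell_b below 0.03 m/s and contact force between each of shell_a, shell_b and the fingers below 0.1 N and z of shell_b_mid in the frame of scrap_bowl between 0.003 and 0.058 m); the arm keeps its last pose, push and grip.
It fails at once if the ram is pulled clean past its red band (bare rod beyond the band shows by over 5 mm) (x of ram_band in the frame of bore_mouth below -0.012 m).
It fails at once if the ram is wrenched in its bore: over 60 N between ram and barrel (contact force between ram and cracker above 60 N).
It fails at once if the cookie jar, a snack cup, the spoon cup, the timer, the walnut bowl or the scrap bowl is pushed from its place (over 20 mm) or tipped (distance of any of cookie_jar, snack_cup_a, snack_cup_b, spoon_cup, timer, walnut_bowl, scrap_bowl from where it was at the start of the episode above 0.02 m or angle between any of cookie_jar, snack_cup_a, snack_cup_b, spoon_cup, timer, walnut_bowl, scrap_bowl's own z axis and vertical above 0.3 rad).
It also fails if it takes over 64 s, if anything falls off the work surface, if the arm or the gripper's body presses on something with over 40 N, if the wrist force passes 120 N, or if a joint passes its speed limit or range.

## Working session

There is one attempt and no reset: what is moved stays moved. The work goes in short steps, Python scripts to look and compute and a tool call to move; the robot and the scene stay as the last step left them, time stands still between calls to the robot, and variables do not carry over. Pictures are saved under pics/ and viewed, and the job is handed in when it is done.

Besides the shell and the picture viewer there is one more tool, called after ">>>" as name(argument=value, ...) on one line, values as JSON. servo_tool: Moves the arm, as the interface text tells. Scaled input: -1 to 1 covers 0.2 m each way for a shift and 45 degrees each way for a turn. Its arguments: {"type":"object","properties":{"motion":{"type":"string"},"force":{"type":"number"}},"required":["motion"]}

```bash
ls; mkdir -p pics
python3 - <<'E'
from cell import ctrl,cams,order
import cv2,json
print(ctrl.state())
for n in ["side","top","wrist"]:
    im=cams.read_camera(n); cv2.imwrite(f"pics/{n}0.png",im[:,:,::-1])
    print(n,cams.camera_info(n))
E
```

```text
pics
{'clock': 0.0, 'q': array([-1.43630234e+00,  3.81158882e-01,  1.29825897e+00,  1.49506696e-05,
        1.46357254e+00, -2.15268906e-01]), 'joint_velocities': array([ 4.89503296e-04,  9.75216211e-04,  1.39252669e-05,  4.03693942e-04,
       -1.20201692e-04,  7.85873184e-04]), 'effort': array([ 2.57449392e-03, -4.37922370e+01, -2.24560887e+01,  7.15382025e-02,
        3.52074299e-02, -1.20788682e-04]), 'tool_pos': array([ 0.18845291, -0.51643012,  0.25215829]), 'tool_rot': array([ 8.19351236e-01, -5.73291430e-01, -4.68356274e-04, -5.18764038e-04]), 'ft_force': array([ 0.26856015, -0.19596076, -0.39324395]), 'wrist_torque': array([0.00425866, 0.03504046, 0.01158068]), 'opening': 0.08801551939879874}
side {'camera_matrix': array([[378.32245896,   0.        , 252.53724771],
       [  0.        , 378.32245896, 196.39525275],
       [  0.        ,   0.        ,   1.        ]]), 'camera_from_world': array([[-0.7304108 , -0.6830045 , -0.00221811,  0.36587652],
       [-0.51326921,  0.55103124, -0.65796603,  0.38007414],
       [ 0.450616  , -0.47944701, -0.75304435,  0.99258407],
       
[... 340 characters left out ...]
1695072, -0.06406637,  0.53813348],
       [ 0.06442134, -0.02129656, -0.99769552,  1.35114957],
       [ 0.        ,  0.        ,  0.        ,  1.        ]])}
wrist {'camera_matrix': array([[265.09519352,   0.        , 254.67627842],
       [  0.        , 265.09519352, 190.15382499],
       [  0.        ,   0.        ,   1.        ]]), 'tool_from_camera': array([[ 9.99999223e-01,  7.11883351e-04, -1.02296665e-03,
        -1.15203964e-03],
       [-3.50014515e-04,  9.48193664e-01,  3.17692703e-01,
        -8.22338293e-02],
       [ 1.19613064e-03, -3.17692098e-01,  9.48193176e-01,
        -1.32936569e-01],
       [ 0.00000000e+00,  0.00000000e+00,  0.00000000e+00,
         1.00000000e+00]])}
```

View pics/top0.png

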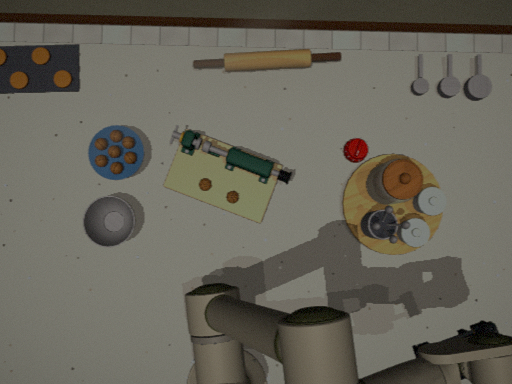

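View pics/side0.png

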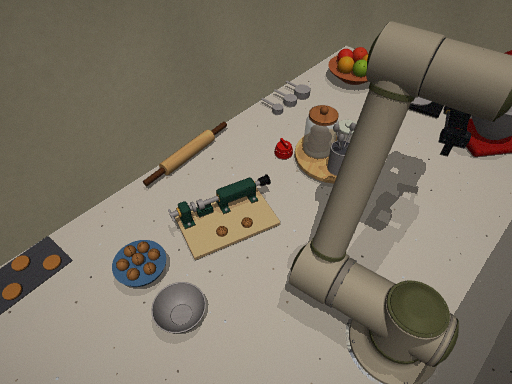

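View pics/wrist0.png

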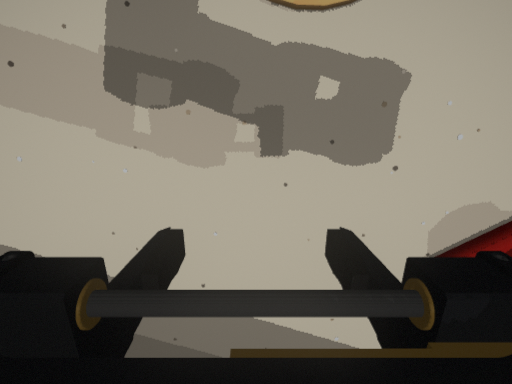

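Top view: cracker from the knob (287,175) to the anvil end (180,133). The shells are at (205,184) and (232,197), the scrap bowl at about (110,220). I'll measure these in both views.

```bash
cat > h.py <<'E'
from cell import ctrl,cams,order
import cv2,numpy as np
from scipy.spatial.transform import Rotation as R
def ray(n,uv,pose=None):
    i=cams.camera_info(n);K=i["camera_matrix"]
    d=np.linalg.inv(K)@np.array([uv[0],uv[1],1.])
    if n=="wrist":
        T=i["tool_from_camera"];r=R.from_quat(pose[1]).as_matrix()
        return r@T[:3,3]+pose[0], r@T[:3,:3]@d
    T=i["camera_from_world"];r=T[:3,:3].T
    return -r@T[:3,3], r@d
def onz(n,uv,z,pose=None):
    c,d=ray(n,uv,pose);return c+d*(z-c[2])/d[2]
def tri(*rs):
    A=0;b=0
    for c,d in rs:
        d=d/np.linalg.norm(d);P=np.eye(3)-np.outer(d,d);A=A+P;b=b+P@c
    return np.linalg.solve(A,b)
def proj(n,p,pose=None):
    i=cams.camera_info(n);K=i["camera_matrix"]
    if n=="wrist":
        T=i["tool_from_camera"];r=R.from_quat(pose[1]).as_matrix()
        q=T[:3,:3].T@(r.T@(np.array(p)-pose[0])-T[:3,3])
    else:
        T=i["camera_from_world"];q=T[:3,:3]@p+T[:3,3]
    u=K@q;return u[:2]/u[2]
def delta(pos,rot):
    """tool-axis shift/turn normalised from the present to the wanted"""
    s=ctrl.state();r=R.from_quat(s["tool_rot"])
    return r.inv().apply(np.array(pos)-s["tool_pos"])/0.2,(r.inv()*R.from_matrix(rot)).as_rotvec()/(np.pi/4)
E
python3 - <<'E'
from h import *
for n,box in (("top",(150,110,310,235)),("side",(150,160,300,270))):
    im=cv2.imread(f"pics/{n}0.png");x0,y0,x1,y1=box
    c=im[y0:y1,x0:x1];cv2.imwrite(f"pics/{n}_crop.png",cv2.resize(c,None,fx=5,fy=5 if n=="side" else 4.7,interpolation=cv2.INTER_CUBIC) if 0 else cv2.resize(c,None,fx=4.8,fy=4.8,interpolation=cv2.INTER_CUBIC))
    hsv=cv2.cvtColor(im,cv2.COLOR_BGR2HSV)
    for p in ([(205,184),(232,197),(240,205),(175,190),(110,220),(287,175)] if n=="top" else [(222,231),(247,222),(240,240),(264,181),(180,300)]): print(n,p,hsv[p[1],p[0]])
    br=cv2.inRange(hsv,(5,110,30),(22,255,150))
    m=np.zeros_like(br);m[y0:y1,x0:x1]=br[y0:y1,x0:x1]
    k,l,st,ce=cv2.connectedComponentsWithStats(m)
    for i in range(1,k):
        if st[i,4]>30: print("brown",st[i],ce[i])
E
```

```text
top (205, 184) [ 19 203  84]
top (232, 197) [ 15 172  77]
top (240, 205) [ 33  63 130]
top (175, 190) [ 22  89 123]
top (110, 220) [ 13  16 109]
top (287, 175) [113  64  16]
brown [199 178  13  13 122] [204.82786885 184.26229508]
brown [227 191  12  12 116] [232.15517241 196.50862069]
side (222, 231) [ 14 165 130]
side (247, 222) [ 14 159 104]
side (240, 240) [ 18 108  92]
side (264, 181) [70 35 22]
side (180, 300) [ 11  19 144]
brown [150 160  37  23 242] [165.76446281 169.59504132]
brown [241 217  12  11  98] [246.46938776 222.05102041]
brown [216 226  12  11 102] [221.55882353 230.88235294]
brown [150 249  10  11  91] [153.91208791 253.86813187]
brown [150 263   6   7  35] [152.11428571 266.4       ]
```

```bash
ls pics
```

```text
side0.png
side_crop.png
top0.png
top_crop.png
wrist0.png
```

View pics/top_crop.png

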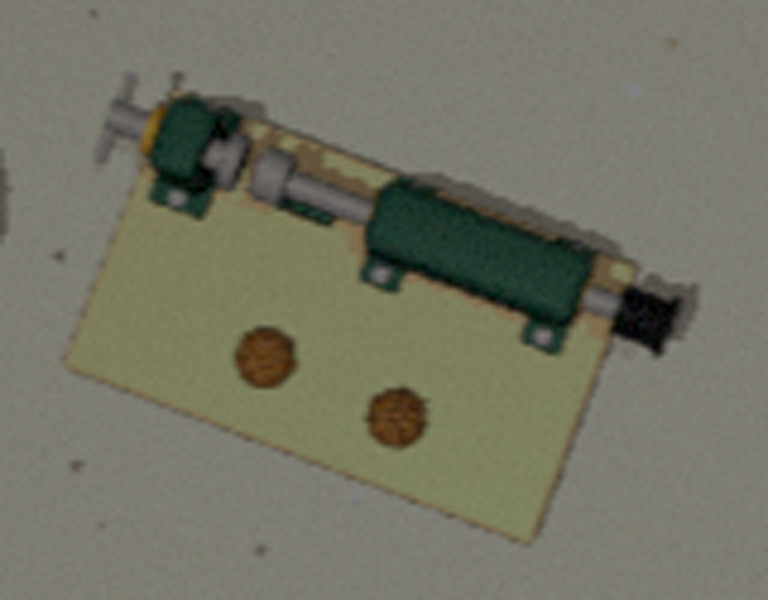

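View pics/side_crop.png

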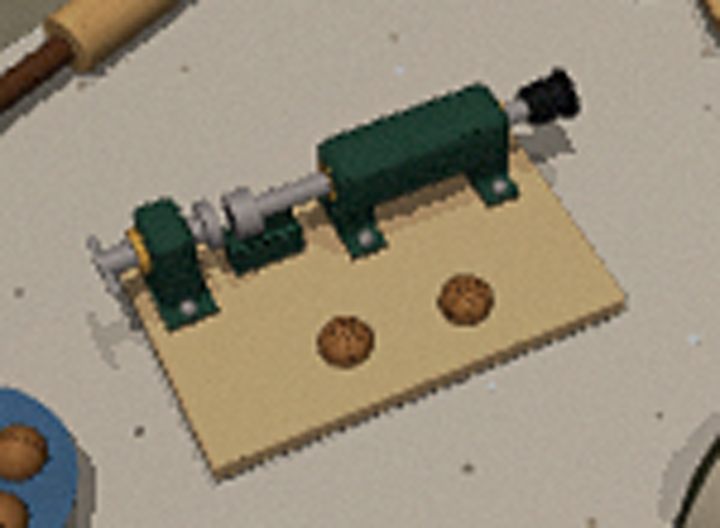

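The crops show three clear board corners, both shells and the knob. Next come positions of these and the bowl rim.

Run:
```python
from h import *
np.set_printoptions(precision=4,suppress=True)
T=lambda x,y:(x/4.8+150-.4,y/4.8+110-.4); S=lambda x,y:(x/4.8+150-.4,y/4.8+160-.4)
nl,nr,fr=[onz("top",T(*p),.022) for p in ((65,367),(532,543),(637,265))]
print("corners",nl,nr,fr,np.linalg.norm(nl-nr),np.linalg.norm(nr-fr))
print("side corners",onz("side",S(220,465),.022),onz("side",S(626,295),.022))
ex=(nl-nr);ex/=np.linalg.norm(ex);print("yaw x",np.degrees(np.arctan2(ex[1],ex[0])), "from short", np.degrees(np.arctan2((nr-fr)[1],(nr-fr)[0]))-90)
for a,b in (((204.83,184.26),(221.56,230.88)),((232.16,196.5),(246.47,222.05))):
    p=tri(ray("top",a),ray("side",b));print("shell",p,onz("top",a,.035),onz("side",b,.035))
# knob
for n,box in (("top",(272,160,300,192)),("side",(250,168,276,190))):
    im=cv2.imread(f"pics/{n}0.png");g=im.max(2);m=np.zeros(g.shape,np.uint8);x0,y0,x1,y1=box
    m[y0:y1,x0:x1]=(g[y0:y1,x0:x1]<45)
    k,l,st,ce=cv2.connectedComponentsWithStats(m);i=1+np.argmax(st[1:,4]);print(n,st[i],ce[i])
    if n=="top":a=ce[i]
    else:b=ce[i]
print("knob",tri(ray("top",a),ray("side",b)),onz("top",a,.072),onz("side",b,.072))
for n,box in (("top",(70,180,150,260)),("side",(140,270,225,345))):
    im=cv2.imread(f"pics/{n}0.png");x0,y0,x1,y1=box
    c=im[y0:y1,x0:x1];cv2.imwrite(f"pics/{n}_bowl.png",cv2.resize(c,None,fx=6,fy=6,interpolation=cv2.INTER_CUBIC))
```

```text
corners [0.5588 0.1892 0.022 ] [ 0.4588 -0.0896  0.022 ] [ 0.6259 -0.1499  0.022 ] 0.2962046685580742 0.1776240556067946
side corners [0.561  0.1874 0.022 ] [ 0.4616 -0.0884  0.022 ]
yaw x 70.28404677529164 from short 70.16036523619991
shell [0.5662 0.0709 0.0302] [0.5649 0.0696 0.035 ] [0.5645 0.0739 0.035 ]
shell [ 0.5327 -0.0073  0.0308] [ 0.5315 -0.0082  0.035 ] [ 0.5314 -0.0043  0.035 ]
top [278 170  14  13 118] [283.9661 175.7373]
side [258 175  12  11  87] [264.0575 180.1609]
knob [ 0.589  -0.1513  0.0746] [ 0.5892 -0.1515  0.072 ] [ 0.5906 -0.1531  0.072 ]
```

View pics/top_bowl.png

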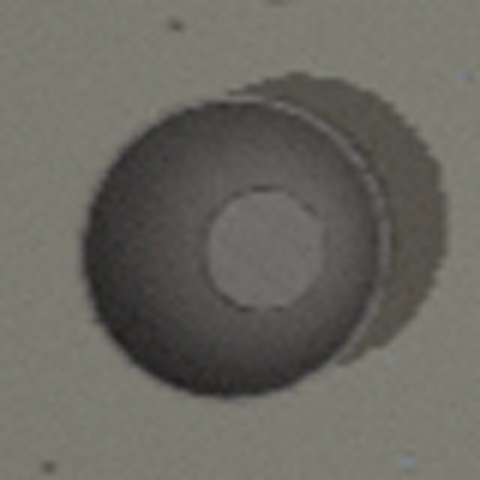

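View pics/side_bowl.png

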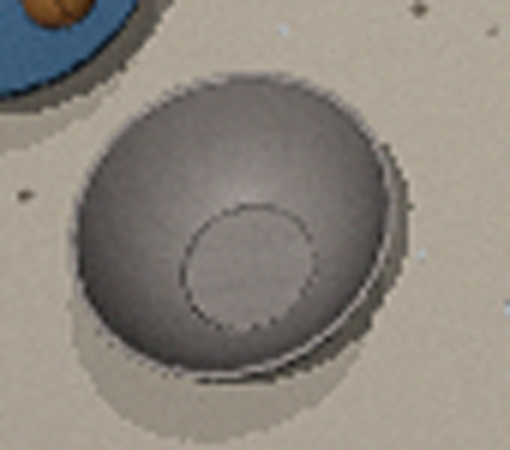

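Run:
```python
from h import *
np.set_printoptions(precision=4,suppress=True)
t=lambda x,y:(x/6+70-.4,y/6+180-.4); s=lambda x,y:(x/6+140-.4,y/6+270-.4)
print("rim top",onz("top",t(234,248),.058),onz("top",t(84,248),.058),onz("top",t(384,248),.058),"floor",onz("top",t(266,249),.003))
print("rim side",onz("side",s(233,225),.058),"floor",onz("side",s(249,267),.003))
```

```text
rim top [0.457  0.3295 0.058 ] [0.4559 0.3978 0.058 ] [0.4581 0.261  0.058 ] floor [0.457  0.3303 0.003 ]
rim side [0.4563 0.3329 0.058 ] floor [0.4609 0.3302 0.003 ]
```

```bash
cat >> h.py <<'E'
def down(yaw):
    a=np.radians(yaw);x=np.array([np.cos(a),np.sin(a),0]);z=np.array([0,0,-1.])
    return np.column_stack([x,np.cross(z,x),z])
def go(pos,yaw):
    d,w=delta(pos,down(yaw));s=ctrl.state()
    print("t",round(s["clock"],2),"at",s["tool_pos"].round(4),"F",s["ft_force"].round(1),"open",round(s["opening"]*1000,1),"\nmove",d.round(3),w.round(3),"rows>=",round(max(np.linalg.norm(d)*200/41.7,np.linalg.norm(w)*45/7.16),1))
E
python3 -c "
from h import *
go((.5655,.0715,.20),-109.8)"
```

```text
t 0.15 at [ 0.1885 -0.5165  0.2523] F [-0.1  0.7  0.3] open 88.1 
move [-2.115 -2.779  0.264] [0.    0.001 0.885] rows>= 16.8
```

>>> servo_tool(motion="-0.61 -0.79 0.05 0 0 0.2 70;-0.61 -0.79 0.05 0 0 0.2 70;-0.61 -0.79 0.05 0 0 0.2 70;-0.61 -0.79 0.05 0 0 0.2 70;-0.61 -0.79 0.05 0 0 0.2 70", force=10)

```text
clock: 0.57
tool_pos: [0.2958, -0.3452, 0.2422]
tool_rot: [0.772, -0.636, -0.001, -0.001]
ft_force: [0.7, 0.2, -1.0]
opening: 0.0699
```

```bash
python3 -c "
from h import *
go((.5655,.0715,.20),-109.8)"
```

```text
t 0.57 at [ 0.2958 -0.3452  0.2422] F [ 0.7  0.2 -1. ] open 69.9 
move [-1.785 -1.723  0.215] [0.    0.002 0.686] rows>= 11.9
```

>>> servo_tool(motion="-0.72 -0.69 0.08 0 0 0.3 60;-0.72 -0.69 0.08 0 0 0.3 60;-0.72 -0.69 0.08 0 0 0.3 60;-0.72 -0.69 0.08 0 0 0.3 60;-0.72 -0.69 0.08 0 0 0.3 60")

```text
clock: 0.98
tool_pos: [0.4016, -0.1796, 0.2268]
tool_rot: [-0.692, 0.722, 0.001, 0.001]
ft_force: [0.7, -0.9, 0.6]
opening: 0.0599
```

```bash
python3 -c "
from h import *
go((.5655,.0715,.20),-109.8)"
```

```text
t 0.98 at [ 0.4016 -0.1796  0.2268] F [ 0.7 -0.9  0.6] open 59.9 
move [-1.289 -0.765  0.136] [0.001 0.002 0.385] rows>= 7.2
```

>>> servo_tool(motion="-0.85 -0.5 0.08 0 0 0.385 60;-0.85 -0.5 0.08 0 0 0.385 60;-0.85 -0.5 0.08 0 0 0.385 60;-0.85 -0.5 0.08 0 0 0.385 60;-0.85 -0.5 0.08 0 0 0.385 60")

```text
clock: 1.4
tool_pos: [0.5058, -0.0178, 0.2114]
tool_rot: [-0.575, 0.818, 0.001, 0.0]
ft_force: [1.4, -0.4, 0.6]
opening: 0.06
```

```bash
python3 -c "
from h import *
go((.5655,.0715,.20),-109.8)"
```

```text
t 1.4 at [ 0.5058 -0.0178  0.2114] F [ 1.4 -0.4  0.6] open 60.0 
move [-0.521 -0.129  0.058] [ 0.001  0.002 -0.001] rows>= 2.6
```

Now look with the wrist camera here, with both shells possibly in view.

```bash
cat >> h.py <<'E'
def wpic(f):
    s=ctrl.state();p=(s["tool_pos"],s["tool_rot"])
    im=cams.read_camera("wrist")[:,:,::-1].copy();cv2.imwrite("pics/"+f,im);np.savez("pics/"+f+".npz",p=p[0],r=p[1]);return im,p
E
python3 -c "
from h import *
im,p=wpic('w1.png')
hsv=cv2.cvtColor(im,cv2.COLOR_BGR2HSV)
m=cv2.inRange(hsv,(5,110,30),(22,255,170))
k,l,st,ce=cv2.connectedComponentsWithStats(m)
for i in range(1,k):
    if st[i,4]>80: print(st[i],ce[i],onz('wrist',ce[i],.030,p))
"
```

```text
[504  12   8  89 497] [508.28571429  57.63581489] [ 0.53240449 -0.31401716  0.03      ]
[150 133  33  32 779] [166.2182285  148.64184852] [0.56805796 0.07279154 0.03      ]
[223 138  31  32 747] [237.89959839 153.15528782] [ 0.53413901 -0.00551939  0.03      ]
[124 278  24  53 597] [133.13065327 304.7319933 ] [0.37686317 0.21938005 0.03      ]
[362 278  24  53 622] [376.1607717  304.29421222] [ 0.25793421 -0.11593565  0.03      ]
[ 179  342  302   16 3361] [347.10681345 351.44361797] [ 0.18271    -0.05459004  0.03      ]
```

View pics/w1.png

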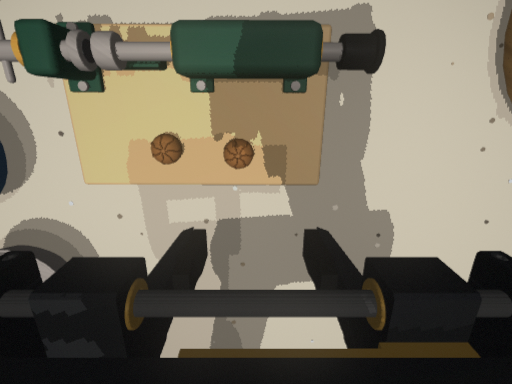

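Wrist view: shells at (166,149) and (238,153), which give A≈(.567,.0725) and B≈(.5335,-.006). That agrees with the fixed cameras within 2 mm.

```bash
python3 -c "
from h import *
go((.567,.0725,.09),-109.8)"
```

```text
t 1.45 at [ 0.5081 -0.0126  0.2107] F [-2.4  3.8 -1.7] open 59.9 
move [-0.497 -0.136  0.605] [0.001 0.005 0.005] rows>= 3.8
```

>>> servo_tool(motion="-0.497 -0.136 0.2 0 0 0 60;-0.497 -0.136 0.4 0 0 0 60;-0.497 -0.136 0.6 0 0.005 0.005 60;-0.497 -0.136 0.6 0 0.005 0.005 60;-0.497 -0.136 0.6 0 0.005 0.005 60")

```text
clock: 1.87
tool_pos: [0.5652, 0.0748, 0.085]
tool_rot: [-0.576, 0.817, 0.004, -0.004]
ft_force: [-1.7, -1.1, -0.4]
opening: 0.0598
```

```bash
python3 -c "
from h import *
go((.567,.0725,.038),-109.8)"
```

```text
t 1.87 at [0.5652 0.0748 0.085 ] F [-1.7 -1.1 -0.4] open 59.8 
move [ 0.008 -0.015  0.235] [ 0.014 -0.002  0.003] rows>= 1.1
```

>>> servo_tool(motion="0.008 -0.015 0.1 0.014 0 0 60;0.008 -0.015 0.2 0.014 0 0 60;0.008 -0.015 0.235 0.014 0 0 60;0.008 -0.015 0.235 0.014 0 0 60")

```text
clock: 2.2
tool_pos: [0.5666, 0.0719, 0.038]
tool_rot: [-0.576, 0.818, -0.0, -0.001]
ft_force: [0.8, -0.3, 0.3]
opening: 0.0601
```

```bash
python3 -c "
from h import *
go((.567,.0725,.038),-109.8)
im,p=wpic('w2.png')"
```

```text
t 2.2 at [0.5666 0.0719 0.038 ] F [ 0.8 -0.3  0.3] open 60.1 
move [-0.004 -0.001  0.   ] [ 0.002 -0.003  0.003] rows>= 0.0
```

View pics/w2.png

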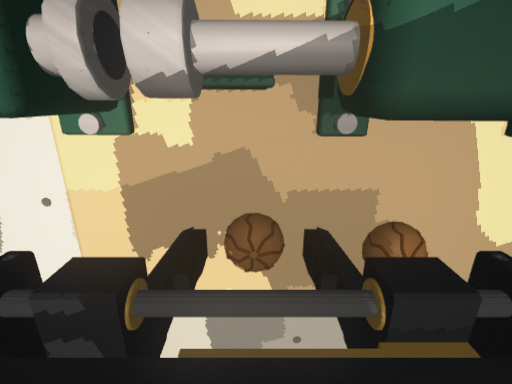

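```bash
python3 -c "
from h import *
s=ctrl.state();p=(s['tool_pos'],s['tool_rot'])
print(onz('wrist',(254,242),.032,p), proj('wrist',[.5666,.0719,.032],p))
go((.567,.0725,.038),-109.8)"
```

```text
[0.56950722 0.07196912 0.032     ] [255.74632791 246.01690488]
t 2.25 at [0.5672 0.0718 0.0388] F [-0.3  0.3  0.1] open 59.5 
move [-0.003  0.002  0.004] [-0.001 -0.002  0.003] rows>= 0.0
```

Shell is centred between the fingers within ~2 mm (254,242). Close on it.

>>> servo_tool(motion="-0.001 -0.009 0.004 0 0 0 50;-0.001 -0.009 0.004 0 0 0 30;-0.001 -0.009 0.004 0 0 0 28;-0.001 -0.009 0.004 0 0 0 28;-0.001 -0.009 0.004 0 0 0 28", force=8)

```text
clock: 2.67
tool_pos: [0.5692, 0.0713, 0.0386]
tool_rot: [-0.576, 0.818, -0.001, -0.0]
ft_force: [-1.1, 0.2, 2.9]
opening: 0.035
```

>>> servo_tool(motion="0 0 0 0 0 0 28;0 0 -0.1 0 0 0 28;0 0 -0.3 0 0 0 28;0 0 -0.4 0 0 0 28;0 0 -0.4 0 0 0 28")

```text
clock: 3.08
tool_pos: [0.5709, 0.0715, 0.123]
tool_rot: [-0.576, 0.817, -0.004, 0.003]
ft_force: [0.9, 0.1, 1.0]
opening: 0.0352
```

```bash
python3 -c "
from h import *
go((.4505,.313,.135),-109.8)
im,p=wpic('w3.png')"
```

```text
t 3.08 at [0.5709 0.0715 0.123 ] F [0.9 0.1 1. ] open 35.2 
move [-0.935  0.972 -0.069] [-0.012  0.001  0.003] rows>= 6.5
```

View pics/w3.png

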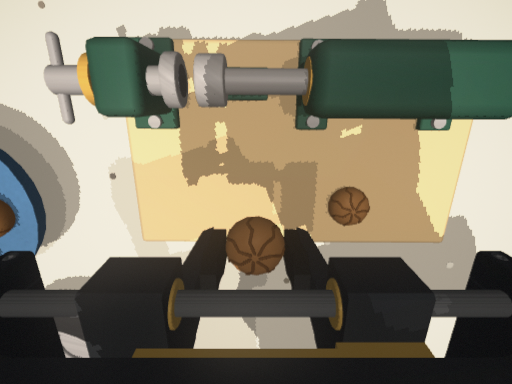

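Shell A is held at (254,245), opening 35 mm. On to the bowl.

>>> servo_tool(motion="-0.47 0.56 -0.05 0 0 0 28;-0.47 0.56 -0.05 0 0 0 28;-0.47 0.56 -0.05 0 0 0 28;-0.47 0.56 -0.05 0 0 0 28")

```text
clock: 3.47
tool_pos: [0.4929, 0.2004, 0.1286]
tool_rot: [-0.577, 0.817, -0.001, -0.0]
ft_force: [0.8, -0.3, -0.2]
opening: 0.0354
```

```bash
python3 -c "
from h import *
go((.4434,.3356,.12),-109.8)"
```

```text
t 3.47 at [0.4929 0.2004 0.1286] F [ 0.8 -0.3 -0.2] open 35.4 
move [-0.554  0.46   0.041] [-0.003 -0.002  0.005] rows>= 3.5
```

>>> servo_tool(motion="-0.554 0.46 0.04 0 0 0 28;-0.554 0.46 0.04 0 0 0 28;-0.554 0.46 0.04 0 0 0 28;-0.554 0.46 0.04 0 0 0 28;-0.554 0.46 0.04 0 0 0 28")

```text
clock: 3.88
tool_pos: [0.4406, 0.3388, 0.1183]
tool_rot: [-0.579, 0.816, -0.001, -0.002]
ft_force: [0.1, -0.4, -0.5]
opening: 0.0352
```

```bash
python3 -c "
from h import *
im,p=wpic('w4.png')
go((.4434,.3356,.056),-109.8)"
```

```text
t 3.93 at [0.4417 0.3369 0.1185] F [-0.2 -1.3  0.3] open 35.4 
move [ 0.002 -0.01   0.313] [ 0.    -0.005  0.01 ] rows>= 1.5
```

View pics/w4.png

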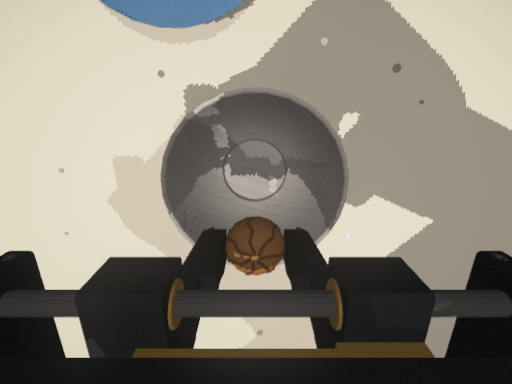

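```bash
python3 -c "
from h import *
z=np.load('pics/w4.png.npz');p=(z['p'],z['r'])
print(p[0],onz('wrist',(255,171),.058,p),onz('wrist',(162,171),.058,p),onz('wrist',(348,171),.058,p),onz('wrist',(255,88),.058,p),onz('wrist',(254,170),.003,p))"
```

```text
[0.44056643 0.33876021 0.11827417] [0.47071725 0.32838155 0.058     ] [0.49377412 0.39422054 0.058     ] [0.44763042 0.26245703 0.058     ] [0.52564879 0.30919713 0.058     ] [0.45850023 0.33349637 0.003     ]
```

>>> servo_tool(motion="0 0.015 0.15 0 0 0 28;0 0.015 0.3 0 0 0 28;0 0.015 0.32 0 0 0 28;0 0.015 0.32 0 0 0 28")

```text
clock: 4.27
tool_pos: [0.4384, 0.3362, 0.0529]
tool_rot: [-0.578, 0.816, -0.001, -0.004]
ft_force: [0.2, 0.7, 0.2]
opening: 0.0354
```

```bash
python3 -c "
from h import *
go((.4467,.336,.054),-109.8)"
```

```text
t 4.27 at [0.4384 0.3362 0.0529] F [0.2 0.7 0.2] open 35.4 
move [-0.013 -0.039 -0.006] [ 0.004 -0.009  0.008] rows>= 0.2
```

>>> servo_tool(motion="-0.013 -0.04 -0.006 0 0 0 28;-0.013 -0.04 -0.006 0 0 0 28;-0.013 -0.04 -0.006 0 0 0 52;-0.013 -0.04 -0.006 0 0 0 52;-0.013 -0.04 -0.006 0 0 0 52")

```text
clock: 4.68
tool_pos: [0.4471, 0.336, 0.0548]
tool_rot: [-0.578, 0.816, -0.001, -0.003]
ft_force: [0.2, -0.3, 0.5]
opening: 0.0512
```

>>> servo_tool(motion="0 0 -0.1 0 0 0 52;0 0 -0.3 0 0 0 52;0 0 -0.45 0 0 0 60;0 0 -0.45 0 0 0 60")

```text
clock: 5.02
tool_pos: [0.4494, 0.3376, 0.1509]
tool_rot: [-0.578, 0.816, -0.002, 0.002]
ft_force: [0.3, 0.9, 0.6]
opening: 0.0598
```

```bash
python3 -c "
from h import *
im,p=wpic('w5.png')
go((.5345,-.006,.13),-109.8)"
```

```text
t 5.07 at [0.4484 0.3371 0.148 ] F [ 0.1  0.1 -0.2] open 59.9 
move [ 1.475 -0.976  0.095] [-0.003 -0.002  0.008] rows>= 8.5
```

View pics/w5.png

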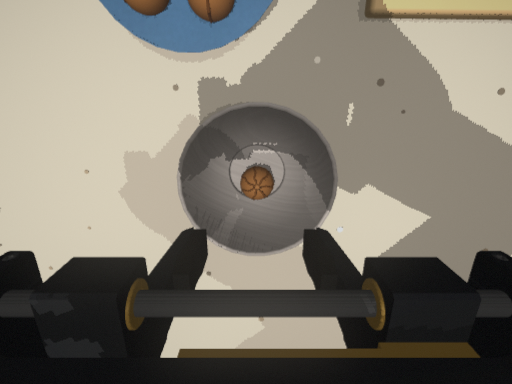

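Shell A lies in the bowl at (257,183), upright on its floor. Now B.

>>> servo_tool(motion="0.74 -0.49 0.04 0 0 0 60;0.74 -0.49 0.04 0 0 0 60;0.74 -0.49 0.04 0 0 0 60;0.74 -0.49 0.04 0 0 0 60;0.74 -0.49 0.04 0 0 0 60")

```text
clock: 5.48
tool_pos: [0.4922, 0.1606, 0.1395]
tool_rot: [-0.576, 0.817, -0.002, -0.001]
ft_force: [0.4, 0.1, 0.2]
opening: 0.0603
```

>>> servo_tool(motion="0.71 -0.49 0.06 0 0 0 60;0.71 -0.49 0.06 0 0 0 60;0.71 -0.49 0.06 0 0 0 60;0.71 -0.49 0.06 0 0 0 60;0.71 -0.49 0.06 0 0 0 60")

```text
clock: 5.9
tool_pos: [0.5376, -0.0105, 0.1269]
tool_rot: [-0.575, 0.818, -0.002, -0.001]
ft_force: [-0.2, 0.3, 0.5]
opening: 0.0595
```

```bash
python3 -c "
from h import *
im,p=wpic('w6.png')
go((.5345,-.006,.038),-109.8)
hsv=cv2.cvtColor(im,cv2.COLOR_BGR2HSV)
m=cv2.inRange(hsv,(5,110,30),(22,255,170))
k,l,st,ce=cv2.connectedComponentsWithStats(m)
for i in range(1,k):
    if st[i,4]>80: print(st[i],ce[i],onz('wrist',ce[i],.030,p))
"
```

```text
t 5.95 at [ 0.5375 -0.0099  0.1269] F [-0.1 -0.9  0.2] open 60.1 
move [-0.015  0.021  0.444] [-0.001 -0.005 -0.002] rows>= 2.1
[ 233  180   39   40 1174] [251.63202726 199.41311755] [ 0.53443651 -0.00604345  0.03      ]
[124 278  24  53 596] [133.14932886 304.58724832] [0.46487308 0.15397071 0.03      ]
[362 278  24  53 617] [376.12965964 304.28200972] [ 0.37660791 -0.09030795  0.03      ]
[ 179  342  302   16 3365] [347.25586924 351.43863299] [ 0.32175503 -0.04553896  0.03      ]
```

View pics/w6.png

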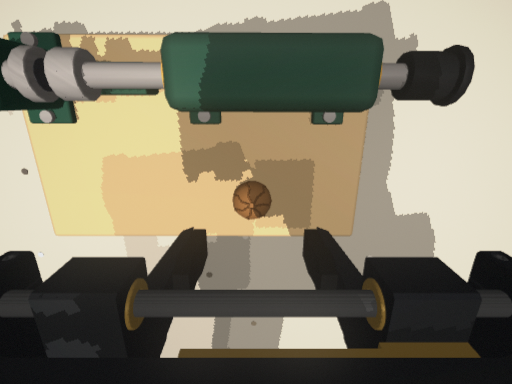

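>>> servo_tool(motion="-0.015 0.018 0.15 0 0 0 60;-0.015 0.018 0.3 0 0 0 60;-0.015 0.018 0.42 0 0 0 60;-0.015 0.018 0.444 0 0 0 60;-0.015 0.018 0.444 0 0 0 60")

```text
clock: 6.37
tool_pos: [0.5339, -0.0046, 0.0374]
tool_rot: [-0.575, 0.818, -0.0, -0.002]
ft_force: [-0.6, -0.4, 0.3]
opening: 0.0603
```

```bash
python3 -c "
from h import *
go((.535,-.006,.038),-109.8)"
```

```text
t 6.37 at [ 0.5339 -0.0046  0.0374] F [-0.6 -0.4  0.3] open 60.3 
move [ 0.005 -0.008 -0.003] [ 0.003 -0.005 -0.   ] rows>= 0.0
```

>>> servo_tool(motion="0.005 -0.008 -0.003 0 0 0 50;0.005 -0.008 -0.003 0 0 0 30;0.005 -0.008 -0.003 0 0 0 28;0.005 -0.008 -0.003 0 0 0 28;0.005 -0.008 -0.003 0 0 0 28")

```text
clock: 6.78
tool_pos: [0.5351, -0.0058, 0.0381]
tool_rot: [-0.575, 0.818, -0.0, -0.002]
ft_force: [-0.8, 0.5, 0.1]
opening: 0.0352
```

>>> servo_tool(motion="0 0 0 0 0 0 28;0 0 -0.1 0 0 0 28;0 0 -0.3 0 0 0 28;0 0 -0.45 0 0 0 28;0 0 -0.45 0 0 0 28")

```text
clock: 7.2
tool_pos: [0.5376, -0.0059, 0.1335]
tool_rot: [-0.575, 0.818, -0.004, 0.001]
ft_force: [1.0, 0.1, 0.5]
opening: 0.0355
```

```bash
python3 -c "
from h import *
im,p=wpic('w7.png')
go((.469,.328,.14),-109.8)"
```

```text
t 7.25 at [ 0.5365 -0.0057  0.1307] F [-0.3  0.5 -0.7] open 35.2 
move [-1.456  0.883 -0.054] [-0.004 -0.004  0.   ] rows>= 8.2
```

View pics/w7.png

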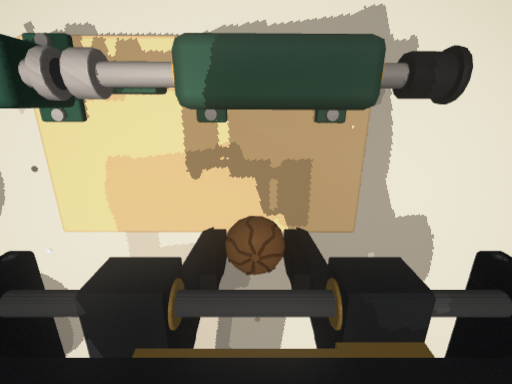

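B is held at (254,245). Carry it to the far side of the bowl.

>>> servo_tool(motion="-0.72 0.43 -0.03 0 0 0 28;-0.72 0.43 -0.03 0 0 0 28;-0.72 0.43 -0.03 0 0 0 28;-0.72 0.43 -0.03 0 0 0 28;-0.72 0.43 -0.03 0 0 0 28")

```text
clock: 7.67
tool_pos: [0.502, 0.1644, 0.135]
tool_rot: [-0.577, 0.817, -0.001, -0.001]
ft_force: [-0.2, 1.0, 0.3]
opening: 0.035
```

```bash
python3 -c "
from h import *
go((.475,.326,.13),-109.8)"
```

```text
t 7.67 at [0.502  0.1644 0.135 ] F [-0.2  1.   0.3] open 35.0 
move [-0.717  0.397  0.023] [-0.001 -0.004  0.007] rows>= 3.9
```

>>> servo_tool(motion="-0.71 0.397 0.02 0 0 0 28;-0.71 0.397 0.02 0 0 0 28;-0.71 0.397 0.02 0 0 0 28;-0.71 0.397 0.02 0 0 0 28;-0.71 0.397 0.02 0 0 0 28")

```text
clock: 8.08
tool_pos: [0.4721, 0.3298, 0.1288]
tool_rot: [-0.579, 0.815, -0.0, -0.002]
ft_force: [-0.5, 0.7, -0.2]
opening: 0.0349
```

```bash
python3 -c "
from h import *
go((.474,.3262,.058),-109.8)"
```

```text
t 8.08 at [0.4721 0.3298 0.1288] F [-0.5  0.7 -0.2] open 34.9 
move [ 0.013 -0.015  0.354] [ 0.002 -0.004  0.014] rows>= 1.7
```

>>> servo_tool(motion="0.013 -0.015 0.15 0 0 0 28;0.013 -0.015 0.28 0 0 0 28;0.013 -0.015 0.35 0 0 0 28;0.013 -0.015 0.35 0 0 0 28;0.013 -0.015 0.35 0 0 0 50")

```text
clock: 8.5
tool_pos: [0.4736, 0.3256, 0.0578]
tool_rot: [-0.579, 0.815, 0.0, -0.003]
ft_force: [-0.8, 0.6, 0.2]
opening: 0.0399
```

>>> servo_tool(motion="0 0 0 0 0 0 50;0 0 0 0 0 0 50;0 0 -0.2 0 0 0 50;0 0 -0.4 0 0 0 50;0 0 -0.45 0 0 0 60")

```text
clock: 8.92
tool_pos: [0.4761, 0.3267, 0.1544]
tool_rot: [-0.579, 0.815, -0.001, 0.002]
ft_force: [-0.6, -0.7, 0.8]
opening: 0.0545
```

```bash
python3 -c "
from h import *
im,p=wpic('w8.png')
go((.589,-.153,.17),-19.8)"
```

```text
t 8.97 at [0.476  0.3267 0.1539] F [0.2 0.  1.3] open 58.6 
move [ 2.079 -1.323 -0.08 ] [-0.007 -0.002 -1.987] rows>= 12.5
```

View pics/w8.png

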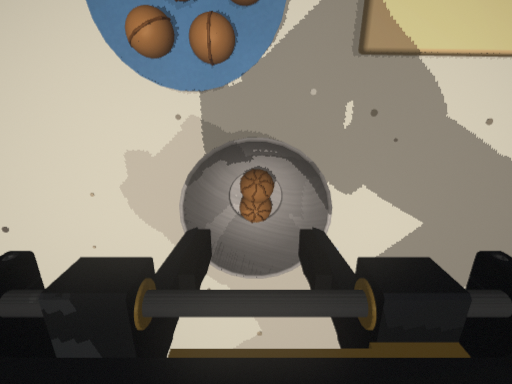

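Both shells are in the bowl at (257,184) and (256,207), one leaning on the other. Now to the ram: go to a look point above the knob while turning.

>>> servo_tool(motion="0.82 -0.52 -0.05 0 0 -0.78 70;0.82 -0.52 -0.05 0 0 -0.78 70;0.82 -0.52 -0.05 0 0 -0.78 70;0.82 -0.52 -0.05 0 0 -0.78 70;0.82 -0.52 -0.05 0 0 -0.78 70")

```text
clock: 9.38
tool_pos: [0.519, 0.141, 0.1633]
tool_rot: [0.786, -0.618, 0.002, -0.001]
ft_force: [1.5, -0.5, 0.8]
opening: 0.0697
```

```bash
python3 -c "
from h import *
go((.589,-.153,.17),-19.8)"
```

```text
t 9.38 at [0.519  0.141  0.1633] F [ 1.5 -0.5  0.8] open 69.7 
move [ 1.511  0.006 -0.033] [-0.004 -0.003 -1.257] rows>= 7.9
```

>>> servo_tool(motion="0.96 0.004 -0.02 0 0 -0.78 70;0.96 0.004 -0.02 0 0 -0.78 70;0.96 0.004 -0.02 0 0 -0.78 70;0.96 0.004 -0.02 0 0 -0.78 70;0.96 0.004 -0.02 0 0 -0.78 70")

```text
clock: 9.8
tool_pos: [0.5629, -0.0461, 0.1669]
tool_rot: [0.93, -0.368, 0.002, -0.001]
ft_force: [0.8, -0.1, 0.5]
opening: 0.07
```

```bash
python3 -c "
from h import *
go((.58,-.13,.17),-19.8)"
```

```text
t 9.8 at [ 0.5629 -0.0461  0.1669] F [ 0.8 -0.1  0.5] open 70.0 
move [ 0.35   0.247 -0.015] [-0.003 -0.004 -0.52 ] rows>= 3.3
```

>>> servo_tool(motion="0.42 0.33 -0.015 0 0 -0.52 70;0.42 0.33 -0.015 0 0 -0.52 70;0.42 0.33 -0.015 0 0 -0.52 70;0.42 0.33 -0.015 0 0 -0.52 70;0.42 0.33 -0.015 0 0 -0.52 70")

```text
clock: 10.22
tool_pos: [0.5786, -0.1533, 0.1691]
tool_rot: [0.985, -0.173, 0.001, -0.001]
ft_force: [-0.1, 0.5, 0.1]
opening: 0.0699
```

>>> servo_tool(motion="0 0 0 0 0 0 70")

```text
clock: 10.3
tool_pos: [0.5783, -0.153, 0.1686]
tool_rot: [0.985, -0.174, 0.001, -0.001]
ft_force: [-0.1, 0.1, -0.1]
opening: 0.0702
```

```bash
python3 -c "
from h import *
im,p=wpic('w9.png');print(p)
go((.589,-.153,.17),-19.8)"
```

```text
(array([ 0.57825435, -0.15302755,  0.16862965]), array([ 9.84828894e-01, -1.73522171e-01,  1.14028080e-03, -8.96970554e-04]))
t 10.35 at [ 0.5782 -0.1529  0.1685] F [-0.2  0.5 -0.2] open 69.8 
move [ 0.051 -0.018 -0.007] [-0.003 -0.002 -0.004] rows>= 0.3
```

View pics/w9.png

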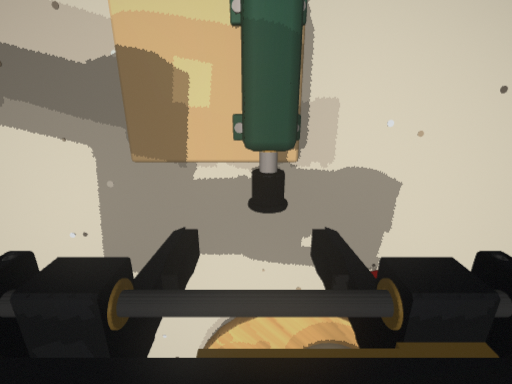

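Run:
```python
from h import *
np.set_printoptions(precision=4,suppress=True)
im=cv2.imread("pics/w9.png");z=np.load('pics/w9.png.npz');p=(z['p'],z['r'])
cv2.imwrite("pics/w9c.png",cv2.resize(im[100:230,200:340],None,fx=4.5,fy=4.5,interpolation=cv2.INTER_CUBIC))
for v in range(140,216,3):
    row=im[v,225:315].astype(int); print(v,"dark",[225+i for i in np.where(row.max(1)<42)[0]][:1],[225+i for i in np.where(row.max(1)<42)[0]][-1:], "mx", row.max(1)[22:68:3])
```

```text
140 dark [] [] mx [72 74 79 79 79 79 78 76 76 75 75 74 74 74 69 63]
143 dark [] [] mx [67 71 75 74 72 73 72 73 72 69 70 69 69 68 64 59]
146 dark [] [] mx [62 65 65 64 65 65 64 62 63 64 62 62 62 64 59 53]
149 dark [] [] mx [184 111  56  56  57  55  55  54  56  55  55  55  56  54  79 158]
152 dark [] [] mx [208 208 208 208 142 146 161 168 142 143 103 126 127 128 207 206]
155 dark [] [] mx [209 209 207 208 143 136 147 151 143 123  95 126 126 127 207 207]
158 dark [] [] mx [209 209 208 208 144 136 146 151 143 121  95 127 126 176 207 207]
161 dark [] [] mx [160 160 160 159 121 137 147 151 143 122  95 106 106 108 155 161]
164 dark [] [] mx [193 193 192 194 139 137 146 152 143 119 106 141 143 144 144 163]
167 dark [] [] mx [193 194 172 119 106 137 146 151 142 120  94 138 142 143 143 140]
170 dark [np.int64(255)] [np.int64(280)] mx [215 192  72  38  70 137 146 150 140 119  46  35  91 143 144 142]
173 dark [np.int64(253)] [np.int64(283)] mx [214 214  40  38  38  37  69  58  69  38  37  36  36 143 143 144]
176 dark [np.int64(253)] [np.int64(283)] mx [185 214  38  38  39  37  43  46  41  37  39
[... 699 characters left out ...]
4(253)] [np.int64(283)] mx [144 129  37  36  37  37  36  36  34  35  32  34  33 143 142 142]
200 dark [np.int64(250)] [np.int64(285)] mx [144  36  36  37  36  36  35  36  36  36  33  34  33  65 143 144]
203 dark [np.int64(249)] [np.int64(286)] mx [119  36  34  36  36  36  36  36  35  35  35  35  34  34 143 144]
206 dark [np.int64(249)] [np.int64(286)] mx [144  36  36  37  36  33  35  35  34  34  33  36  34  40 143 144]
209 dark [np.int64(253)] [np.int64(283)] mx [142 114  38  37  35  35  37  37  35  36  36  34  34 136 143 143]
212 dark [] [] mx [143 143 144 124  93  60  44  44  44  58  92 108 144 143 143 143]
215 dark [] [] mx [144 143 143 143 143 143 143 144 143 143 144 143 144 142 143 143]
```

View pics/w9c.png

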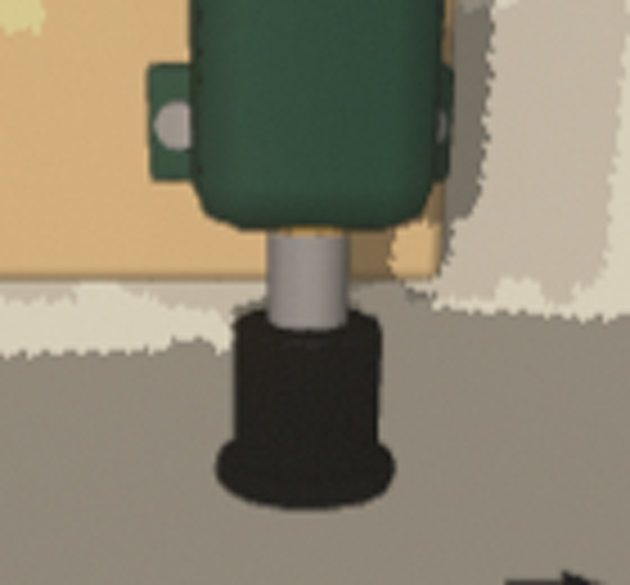

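Run:
```python
from h import *
np.set_printoptions(precision=4,suppress=True)
z=np.load('pics/w9.png.npz');p=(z['p'],z['r'])
ex=np.array([np.cos(np.radians(70.2)),np.sin(np.radians(70.2)),0]);ey=np.array([-ex[1],ex[0],0])
C=np.array([.5955,.021,0])
for nm,uv,h in (("front",(268,172),.072),("flange",(267.5,203.5),.072),("rod",(267.7,157),.072),("knob",(268,182),.072),("L",(252.6,185),.072),("R",(283.4,185),.072),("barrel rear top",(270.3,149),.088),("b2",((242.2+298.4)/2,130),.09),("b3",(271.9,60),.09)):
    q=onz('wrist',uv,h,p);print(nm,q,"crk",(q-C)@ex,(q-C)@ey)
```

```text
front [ 0.5965 -0.1342  0.072 ] crk -0.14567273552762888 -0.05348774760695546
flange [ 0.5862 -0.1625  0.072 ] crk -0.1758142355180068 -0.05341354443019237
rod [ 0.6007 -0.1213  0.072 ] crk -0.13212062924363557 -0.053049234974843144
knob [ 0.5934 -0.143   0.072 ] crk -0.15498691948999194 -0.053608328799744594
L [ 0.5794 -0.1409  0.072 ] crk -0.1577778587648798 -0.03967134858110491
R [ 0.6056 -0.1504  0.072 ] crk -0.15787491170509854 -0.06762201023374705
barrel rear top [ 0.6051 -0.1125  0.088 ] crk -0.1224060136928438 -0.054251897460228266
b2 [ 0.6099 -0.0981  0.09  ] crk -0.1071662582735987 -0.05389732017287835
b3 [ 0.6271 -0.0515  0.09  ] crk -0.05752549973356911 -0.054277017513379745
```

```bash
python3 -c "
from h import *
go((.5913,-.1486,.12),-19.8)"
```

```text
t 10.35 at [ 0.5782 -0.1529  0.1685] F [-0.2  0.5 -0.2] open 69.8 
move [ 0.054 -0.042  0.243] [-0.003 -0.002 -0.004] rows>= 1.2
```

>>> servo_tool(motion="0.054 -0.042 0.1 -0.003 -0.002 -0.004 60;0.054 -0.042 0.2 -0.003 -0.002 -0.004 60;0.054 -0.042 0.243 -0.003 -0.002 -0.004 60;0.054 -0.042 0.243 -0.003 -0.002 -0.004 60;0.054 -0.042 0.243 -0.003 -0.002 -0.004 60")

```text
clock: 10.77
tool_pos: [0.5913, -0.1481, 0.1203]
tool_rot: [0.985, -0.172, -0.0, 0.0]
ft_force: [0.3, -0.5, -0.5]
opening: 0.06
```

Run:
```python
from h import *
im,p=wpic('w10.png')
go((.5913,-.1486,.067),-19.8)
for v in range(180,250,4):
    d=np.where(im[v,215:300].max(1)<50)[0]+215
    if len(d): print(v,d[0],d[-1])
```

```text
t 10.82 at [ 0.5916 -0.1484  0.121 ] F [ 0.6 -0.   0.4] open 59.9 
move [-0.001  0.001  0.27 ] [ 0.001 -0.002  0.   ] rows>= 1.3
196 242 271
200 238 275
204 238 276
208 238 276
212 238 276
216 238 275
220 238 275
224 238 275
228 238 275
232 235 278
236 234 279
240 234 279
244 236 277
248 241 272
```

View pics/w10.png

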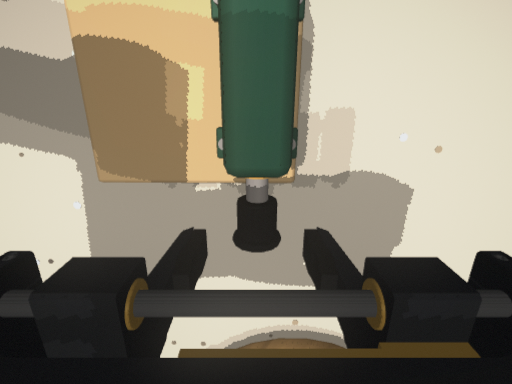

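Run:
```python
from h import *
np.set_printoptions(precision=4,suppress=True)
z=np.load('pics/w10.png.npz');p=(z['p'],z['r']);rt=R.from_quat(p[1])
for uv in ((256.7,200),(256.6,216),(256.5,238.5),(255.6,185)):
    q=onz('wrist',uv,.072,p);print(q,"tool",rt.inv().apply(q-p[0])*1000)
im=cv2.imread('pics/w10.png')
```

```text
[ 0.5965 -0.1338  0.072 ] tool [  0.0869 -15.2561  48.2731]
[ 0.5921 -0.1458  0.072 ] tool [ 0.0477 -2.5261 48.2772]
[ 0.5858 -0.1635  0.072 ] tool [ 0.0208 16.3023 48.2833]
[ 0.5996 -0.1227  0.072 ] tool [ -0.7326 -26.7259  48.2695]
```

>>> servo_tool(motion="0 0 0.1 0 0 0 60;0 0 0.2 0 0 0 60;0 0 0.27 0 0 0 60;0 0 0.27 0 0 0 60;0 0 0.27 0 0 0 60")

```text
clock: 11.23
tool_pos: [0.5919, -0.1486, 0.0678]
tool_rot: [0.985, -0.172, 0.001, 0.0]
ft_force: [-0.7, -0.6, 0.2]
opening: 0.06
```

Run:
```python
from h import *
go((.5915,-.1486,.067),-19.8)
im,p=wpic('w11.png')
go((.5915,-.1486,.067),-19.8)
```

```text
t 11.23 at [ 0.5919 -0.1486  0.0678] F [-0.7 -0.6  0.2] open 60.0 
move [-0.002  0.001  0.004] [ 0.001 -0.003  0.   ] rows>= 0.0
t 11.28 at [ 0.5922 -0.1488  0.0684] F [ 0.5 -0.4  0.4] open 59.9 
move [-0.004  0.     0.007] [ 0.001 -0.004  0.   ] rows>= 0.0
```

View pics/w11.png

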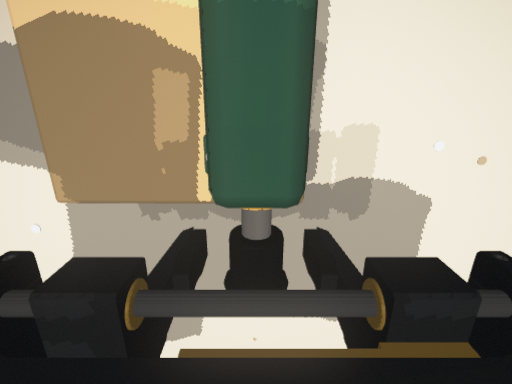

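The knob sits midway between the fingers, centred at u≈256. Close gently.

>>> servo_tool(motion="-0.002 0 0.005 0 0 0 45;-0.002 0 0.005 0 0 0 35;-0.002 0 0.005 0 0 0 28;-0.002 0 0.005 0 0 0 26;-0.002 0 0.005 0 0 0 26", force=15)

```text
clock: 11.7
tool_pos: [0.592, -0.1487, 0.0678]
tool_rot: [0.985, -0.172, 0.002, 0.001]
ft_force: [-0.9, -1.0, -0.1]
opening: 0.0294
```

>>> servo_tool(motion="0 0 0 0 0 0 26;0 0 0 0 0 0 26;0 0 0 0 0 0 26", force=25)

```text
clock: 11.95
tool_pos: [0.5921, -0.1488, 0.0678]
tool_rot: [0.985, -0.172, 0.002, 0.001]
ft_force: [0.7, -0.5, 0.1]
opening: 0.029
```

Run:
```python
from h import *
s=ctrl.state();r=R.from_quat(s['tool_rot']);print("tool F",r.inv().apply(s['ft_force']).round(1),"T",r.inv().apply(s['wrist_torque']).round(2))
go((.5915,-.1486,.067),-19.8)
```

```text
tool F [ 0.9  0.2 -0.1] T [ 0.01  0.25 -0.01]
t 11.95 at [ 0.5921 -0.1488  0.0678] F [ 0.7 -0.5  0.1] open 29.0 
move [-0.003  0.     0.004] [ 0.001 -0.006  0.   ] rows>= 0.0
```

>>> servo_tool(motion="0 0.01 0 0 0 0 26;0 0.02 0 0 0 0 26;0 0.03 0 0 0 0 26;0 0.04 0 0 0 0 26;0 0.05 0 0 0 0 26")

```text
clock: 12.37
tool_pos: [0.5891, -0.1568, 0.0678]
tool_rot: [0.985, -0.172, 0.002, -0.001]
ft_force: [5.2, 9.3, 0.1]
opening: 0.0288
```

```bash
cat >> h.py <<'E'
def st():
    s=ctrl.state();r=R.from_quat(s['tool_rot']);print("tool F",r.inv().apply(s['ft_force']).round(1),"T",r.inv().apply(s['wrist_torque']).round(2))
    ex=np.array([np.cos(np.radians(70.2)),np.sin(np.radians(70.2)),0]);ey=np.array([-ex[1],ex[0],0])
    d=s['tool_pos']-np.array([.5921,-.1488,.0678]);print("drawn",(-d@ex*1000).round(2),"side",(d@ey*1000).round(2),"up",(d[2]*1000).round(2),"open",s['opening'],"rv",(R.from_quat(s['tool_rot']).inv()*R.from_matrix(down(-19.8))).as_rotvec().round(4))
E
python3 -c "
from h import *
st()"
```

```text
tool F [  1.7 -10.5  -0.1] T [1.32 0.25 0.04]
drawn 8.51 side 0.15 up -0.04 open 0.028796723778734695 rv [-0.0019 -0.0044  0.0003]
```

>>> servo_tool(motion="0 0.018 0 0 0 0 26;0 0.028 0 0 0 0 26;0 0.038 0 0 0 0 26;0 0.048 0 0 0 0 26;0 0.058 0 0 0 0 26")

```text
clock: 12.78
tool_pos: [0.5856, -0.166, 0.0678]
tool_rot: [0.985, -0.172, 0.003, -0.002]
ft_force: [4.0, 8.9, -0.0]
opening: 0.029
```

```bash
python3 -c "
from h import *
st(); wpic('w12.png')"
```

```text
tool F [ 0.8 -9.7  0.1] T [1.51 0.24 0.02]
drawn 18.42 side 0.27 up -0.04 open 0.029046055318016673 rv [-0.0049 -0.0044  0.0006]
```

View pics/w12.png

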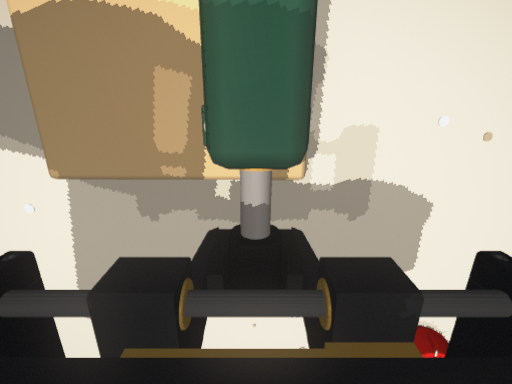

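>>> servo_tool(motion="0.001 0.018 0 -0.003 0 0 26;0.001 0.028 0 -0.005 0 0 26;0.001 0.038 0 -0.005 0 0 26;0.001 0.048 0 -0.005 0 0 26;0.001 0.055 0 -0.005 0 0 26")

```text
clock: 13.25
tool_pos: [0.5825, -0.1749, 0.0677]
tool_rot: [0.985, -0.172, 0.002, -0.002]
ft_force: [4.7, 11.0, 0.7]
opening: 0.0293
```

```bash
python3 -c "
from h import *
st(); wpic('w13.png')"
```

```text
tool F [  0.7 -12.   -0.7] T [1.76 0.2  0.07]
drawn 27.83 side 0.24 up -0.11 open 0.029337164965442274 rv [-0.0043 -0.0041  0.0007]
```

View pics/w13.png

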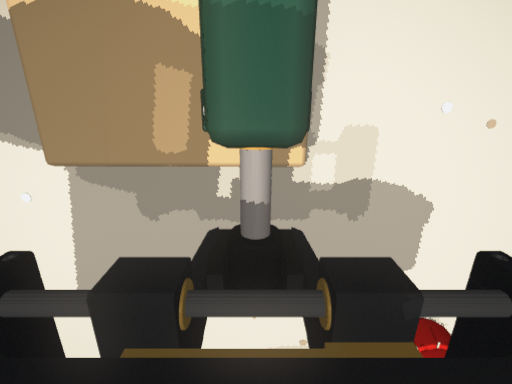

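>>> servo_tool(motion="0.001 0.018 0 -0.005 0 0 26;0.001 0.026 0 -0.005 0 0 26;0.001 0.032 0 -0.005 0 0 26;0.001 0.034 0 -0.005 0 0 26;0.001 0.034 0 -0.005 0 0 26")

```text
clock: 13.72
tool_pos: [0.5808, -0.1795, 0.0677]
tool_rot: [0.985, -0.172, 0.002, -0.002]
ft_force: [4.2, 10.8, 0.3]
opening: 0.0289
```

```bash
python3 -c "
from h import *
st(); im,p=wpic('w14.png');st()
cv2.imwrite('pics/w14c.png',cv2.resize(im[100:250,190:325],None,fx=4,fy=4,interpolation=cv2.INTER_CUBIC))
print(im[125:160:1,256])
for v in (136,138,140,142,146,150,153): print(v,onz('wrist',(256,v),.080,p)@np.array([.3387,.9409,0]))"
```

```text
tool F [  0.3 -11.5  -0.3] T [1.69 0.27 0.09]
drawn 32.74 side 0.23 up -0.14 open 0.028865113785681958 rv [-0.0039 -0.0039  0.0008]
tool F [  1.  -10.9  -0.8] T [1.68 0.21 0.15]
drawn 32.75 side 0.25 up -0.16 open 0.02906915612062347 rv [-0.0038 -0.0039  0.0008]
[[ 59  75  51]
 [ 59  74  49]
 [ 58  73  49]
 [ 57  73  50]
 [ 57  71  49]
 [ 54  69  48]
 [ 53  68  48]
 [ 51  64  46]
 [ 48  59  44]
 [ 44  55  43]
 [ 61 117 150]
 [ 85 178 230]
 [ 81 168 229]
 [ 67 123 227]
 [ 44  53 224]
 [ 44  53 224]
 [ 46  54 224]
 [ 56  65 222]
 [117 125 207]
 [168 175 185]
 [167 176 185]
 [167 175 185]
 [166 175 184]
 [166 175 184]
 [166 174 184]
 [166 176 185]
 [167 176 185]
 [167 175 185]
 [168 176 186]
 [169 177 187]
 [168 176 185]
 [167 175 184]
 [167 174 183]
 [166 174 184]
 [165 174 183]]
136 0.09646494240010667
138 0.09557496809447205
140 0.09468082125652487
142 0.09378247247372927
146 0.09197305003471293
150 0.09014645987607474
153 0.08876510343660617
```

View pics/w14c.png

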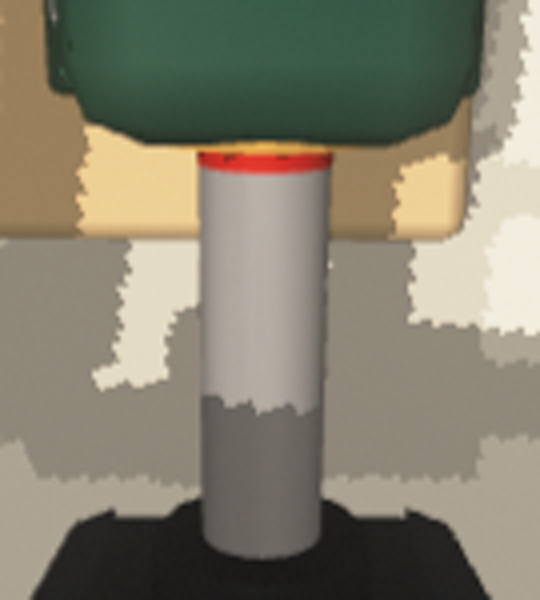

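Red shows from v≈138 to 143, about 2–3 mm, matching 32.7 mm drawn. Another ~3.7 mm to go.

>>> servo_tool(motion="0.001 0.016 0 -0.005 0 0 26;0.001 0.022 0 -0.005 0 0 26;0.001 0.028 0 -0.005 0 0 26;0.001 0.028 0 -0.005 0 0 26;0.001 0.028 0 -0.005 0 0 26")

```text
clock: 14.18
tool_pos: [0.5796, -0.1828, 0.0676]
tool_rot: [0.985, -0.171, 0.002, -0.001]
ft_force: [4.3, 10.2, 0.3]
opening: 0.0289
```

```bash
python3 -c "
from h import *
st(); im,p=wpic('w15.png');st()
cv2.imwrite('pics/w15c.png',cv2.resize(im[100:250,190:325],None,fx=4,fy=4,interpolation=cv2.INTER_CUBIC))
print(im[125:150:1,256].tolist())
for v in (127,130,140,143): print(v,onz('wrist',(256,v),.080,p)@np.array([.3387,.9409,0]))
t=cams.read_camera('top');cv2.imwrite('pics/top15.png',t[:,:,::-1])"
```

```text
tool F [  0.6 -11.   -0.3] T [1.78 0.24 0.08]
drawn 36.17 side 0.24 up -0.16 open 0.028937015173668392 rv [-0.0035 -0.0037  0.0012]
tool F [  0.6 -11.6  -0.4] T [1.76 0.25 0.06]
drawn 36.21 side 0.22 up -0.16 open 0.028938363746619164 rv [-0.0035 -0.0038  0.0012]
[[44, 57, 44], [44, 63, 60], [63, 124, 159], [86, 179, 229], [78, 160, 229], [59, 98, 227], [45, 54, 224], [45, 55, 224], [46, 55, 225], [46, 56, 225], [46, 55, 225], [46, 56, 225], [45, 54, 225], [47, 54, 225], [46, 55, 224], [45, 55, 224], [47, 56, 225], [57, 66, 222], [116, 124, 206], [166, 174, 184], [165, 173, 184], [166, 175, 184], [165, 174, 184], [166, 174, 184], [166, 175, 185]]
127 0.09699404383962615
130 0.09568560389320802
140 0.09125760503423797
143 0.08990886960030109
```

View pics/w15c.png

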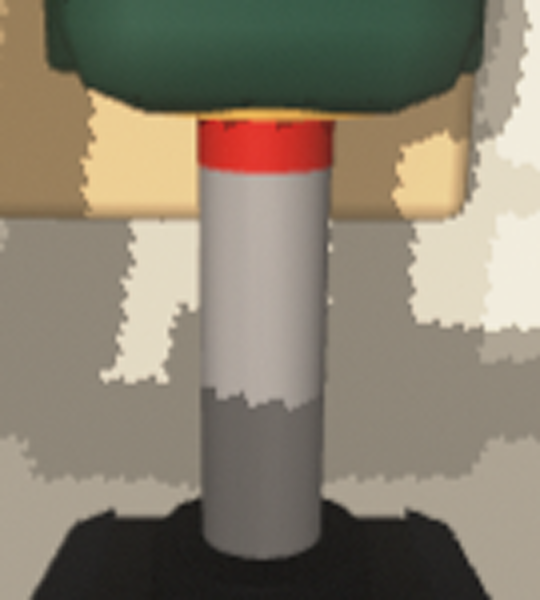

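View pics/top15.png

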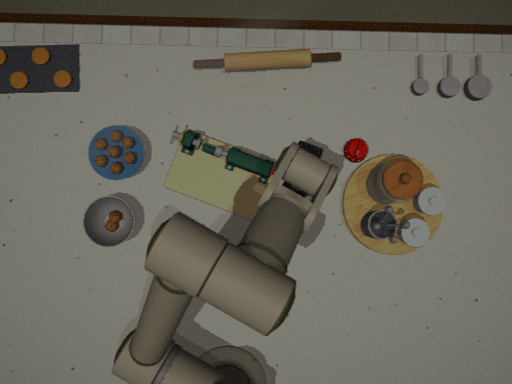

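About 6–7 mm of the 14 mm band shows (v 130–143), with side force under 1 N. The shells are in the bowl at about (114,219). Hold with the same lead, check, and hand in.

>>> servo_tool(motion="0 0.01 0 -0.003 0 0 26;0 0.01 0 -0.003 0 0 26;0 0.01 0 -0.003 0 0 26;0 0.01 0 -0.003 0 0 26;0 0.01 0 -0.003 0 0 26")

```text
clock: 14.7
tool_pos: [0.5796, -0.1827, 0.0677]
tool_rot: [0.985, -0.171, 0.002, -0.002]
ft_force: [4.6, 10.2, 0.1]
opening: 0.0289
```

```bash
python3 -c "
from h import *
st(); im,p=wpic('w16.png');st();print(ctrl.state()['joint_velocities'].round(4))
b=im[115:150,256].astype(int);print([115+i for i,x in enumerate(b) if x[2]>200 and x[1]<90])
t=cams.read_camera('top')[:,:,::-1];cv2.imwrite('pics/top_bowl2.png',cv2.resize(t[180:260,70:150],None,fx=6,fy=6,interpolation=cv2.INTER_CUBIC))"
```

```text
tool F [  0.9 -11.1  -0.1] T [1.65 0.23 0.11]
drawn 36.15 side 0.29 up -0.14 open 0.02894630038610954 rv [-0.0045 -0.0039  0.0016]
tool F [  1.5 -10.9  -1.4] T [1.6  0.32 0.09]
drawn 36.17 side 0.29 up -0.15 open 0.02912609583030152 rv [-0.0045 -0.0038  0.0016]
[-0.0017  0.0011 -0.0009 -0.0008  0.0001 -0.0014]
[131, 132, 133, 134, 135, 136, 137, 138, 139, 140, 141, 142]
```

View pics/top_bowl2.png

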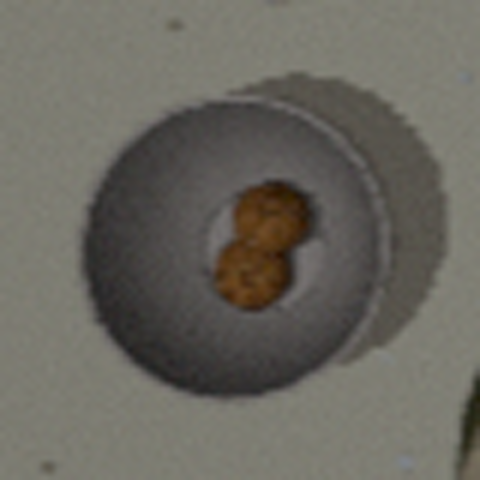

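Both shells are well inside, the bowl hasn't moved and the ram is steady.

```bash
python3 -c "
from h import *
print(order.finish_job());st()"
```

```text
the job is handed in; nothing more can be done
None
the job is handed in; nothing more can be done
```

I moved both shell halves into the scrap bowl, then gripped the ram by its knob and drew it straight back about 36 mm. I handed the job in at about 15 s with the gripper still holding it.

- **Ram position:** about 6 mm of the 14 mm red band was visible at the barrel's mouth. Probably 6–7 mm is clear, since the brass rim hides a little.
- **Hold:** the arm was holding about 11 N against the spring, with about 1 N of side force. The tool was within 0.005 rad of its starting line, and there was no sign of the knob slipping in the grip.
- **Shells and bowl:** both halves lie near the middle of the bowl, one leaning on the other. The bowl is where it stood in the first picture. The last overhead pictures show nothing else moved.

No check failed or disagreed beyond the 2 mm or so expected from the cameras. I did not measure the force between the ram and the barrel directly.

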